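# Hold the bead dish up under the dimmed lamp, turned a quarter

### The job

Look the wooden ball over under the desk lamp: first turn the knob of the lamp's wireless dimmer so that its nose points at the one long mark and let go of it, then take the white dish by its hoop handle and lift it straight up off its stand with the ball in it, some 6 to 15 cm clear. Only then turn it a quarter turn anticlockwise (seen from above), so that its lip points the same way as the stand's tongue, staying over the stand and keeping the dish level and the ball untouched in the middle, always inside the ring drawn in the dish. Finish while still holding the dish there, still and level; leave the other things where they are.

Things in the scene. Friction and masses are not known exactly. Their poses are not given: they have to be found in the camera images.
- dimmer: fixed round white puck 100 mm across, top at 14 mm, on the table; origin under its centre; black marks on its top every 30 degrees from -120 to +120 degrees: its +x axis points along the one long thick mark (17 mm long, radius 30 to 46 mm), the others are short (7 mm)
- dimmer_knob (a joint): knob angle: 0 = nose at the long mark, positive = anticlockwise of it from above (starts 0.6 to 1.3: turn clockwise); stays where left, friction 0.05 Nm, stops at +-2.6. Grey disc 48 mm across, its top at z = 22 mm, with an upright grip bar, 12 mm thick, 44 mm long, from there up to z = 52 mm; bar and nose point along the dimmer's yaw plus this angle
- dimmer_axis (a point): point on the knob's vertical axis, 42 mm above the table, 10 mm below the top of the grip bar: where to grip the bar
- dimmer_nose (a point): tip of the small black nose at one end of the knob, 29.5 mm from its axis; a thin black line on the bar's top, from the axis towards this end, shows the same direction
- stand: fixed round wooden stand, 88 mm across, 12 mm high, the dish stands centred on it; origin under its centre on the table; its +x axis points along its only tongue (14 mm wide, 8 mm high, reaching 90 mm from the centre, seen beyond the dish's rim)
- stand_tongue (a point): end of the stand's tongue, 88 mm from its centre, 8 mm up
- dish: loose white dished plate, 0.18 to 0.35 kg, 120 mm across, rim 18 mm high; inside a flat middle 18 mm across, 5 mm high, then a shallow 8 degree cone. Origin: centre of its underside (12 mm above the table at first), z up, +x to its lip, which starts a quarter turn clockwise of the stand's tongue. A hoop handle spans it along y: legs at y = +-58 mm, on top a grip bar; it hangs level from the bar
- dish_bar (a point): centre of the hoop handle's wooden grip bar, on the dish's axis, 85 mm above the dish's origin; the bar lies along the dish's y axis, 74 mm long, 12 mm thick (in x), 16 mm high
- dish_lip (a point): outer end of the dish's lip, 22 mm wide, 76 mm from the dish's axis, 14 mm above its origin
- ball_center (a point): centre of the loose wooden ball, 30 mm across, 15 g, that rests in the middle of the dish (its top 35 mm above the dish's origin, 42 mm below the grip bar); its rest place may be up to 8 mm off the dish's axis; it rolls when the dish is tilted or jerked. A thin grey ring of radius 30 mm is drawn round it in the dish
- ball: the same ball (its axes turn as it rolls)
- eraser: bystander: white eraser in a card sleeve, 22x55x12 mm, lies loose beyond the dish; origin at its underside's centre
- tape_kraft: bystander: roll of brown tape lying flat, 68x73x24 mm, loose beyond the dimmer; origin at its underside's centre
- staples_box: bystander: small card box 36x52x18 mm, loose, left beyond the dish; origin at its underside's centre

How it is judged:
By the outcome, as a careful person would: the job done as asked, in the order asked, and still so for the second after the job is handed in, while the arm keeps its last pose, push and grip.
It also fails if it takes over 54 s, if anything falls off the work surface, if the arm or the gripper's body presses on something with over 40 N, if the wrist force passes 120 N, or if a joint passes its speed limit or range.

### The arm

A 6-joint arm with a two-finger parallel gripper is mounted at the origin on the work surface; the furniture and walls round the work are solid. World frame = base frame: x ahead of the robot, y to its left, z up, the work surface at z = 0. Lengths are in m, angles in rad, forces in N, time in s.
With the tool pointing down it reaches from about 0.35 to 0.85 m from the base axis. Payload 8.1 kg.
Tool frame: the origin (TCP) lies between the finger pads; the fingertips stand 14 mm ahead of it and the grasp point (between the pads) lies 5 mm behind it; z points along the fingers, y is the line along which they close (so a half turn about z gives the same grasp; the last joint's range is limited). The gripper opens to 93 mm and grips with 3 to 60 N. Pads are 15 mm wide; open, the fingers measure 128 mm over their backs; the gripper's body (75 mm by 188 mm) begins 65 mm behind the grasp point.
Start: joints at [1.204, 0.13, 1.488, -0, 1.523, -0.085], TCP at [0.167, 0.576, 0.233] pointing down, gripper open.
Joint ranges: [-2.96, 2.96], [-0.89, 2.26], [0.02, 2.5], [-1.34, 4.48], [0, 2.73], [-2.66, 2.66]. Speed limits (rad/s): [2.39, 2.39, 2.79, 3.14, 3.14, 3.14].

### API

Orientations are given as a rotation vector (axis times angle).
In Python, from plant import robot gives the robot as it stands.
- The arm moves only by the tool arm_command, never from a script. Its argument "targets" is a list of rows, each an object of numbers: "x", "y", "z": the shift along the world's x, y, z in units of 500 mm (1.0 is 500 mm); "rx", "ry", "rz": the turn, a rotation vector about the world's x, y, z in units of 2 rad (1.0 is 2 rad); "claw": the closure in counts, from 0 (fully open) to 255 (shut). In form: [{"x": .., "y": .., "z": .., "rx": .., "ry": .., "rz": .., "claw": ..}, ...]. A call has 1 to 10 rows; each row is the pose to reach, as a shift and turn from the pose commanded when the call began; what a row does not reach only later rows make up. A row lasts 1/12 s, in which the tool goes at most 41.7 mm and 7.16 degrees, less where a joint would pass 70% of its speed; a pose out of reach is approached as far as the arm can. A call with a number of a shift or a turn outside -1 to 1 is refused whole. A call with a gripper value outside its range is refused whole. The fingers move at their own pace and stop on an object; "squeeze" is the grip in N (left out, the last holds). Time passes only in rows, so rows that repeat a pose let the fingers close. It gives the time, the measured TCP pose, the force, the opening and the grip force at its end, in the units of the state.
- robot.read_state(): the state, without advancing time (a new reading comes with each control period).
- robot.read_camera(name): name is "side" or "top" or "wrist"; returns (picture, depth): 480x640x3 uint8, red, green, blue; 480x640 float32, m along the optical axis (not along the pixel's ray), 0 where there is no reading.
- robot.get_calibration(name): a dict with "intrinsics" (3x3 intrinsics, pixels), "origin" and "orientation" of the camera in the world. Camera axes: x right, y up, looking along -z (the intrinsics and any distortion apply to the point x, -y, -z); pixel columns grow to the right and rows downward; lengths in m; the calibration is good to about 2 mm. The wrist camera is an equidistant fisheye: a pixel r from the principal point sees the ray r / f radians off the axis. A picture is of the moment at which its call begins: read the wrist's pose just before it. get_calibration takes no time and is no camera call; for the wrist camera it gives the pose at the moment of the call.
- robot.close_job(): hands the job in; it is judged then, once.
The state is a dict: "t": time; "q": joint angles; "dq": joint speeds; "joint_torque": joint torques, N m; "tool_pos": TCP position; "orientation": TCP orientation; "force": force on the tool from outside, world axes, zero at the start; "wrist_torque": the same for the moment, N m; "opening": finger opening in m; "gripper_force": force on a finger pad.
Only numpy, scipy, OpenCV 4.12 (cv2) and the standard library are available. Lean on these libraries where they do the work, as an engineer would, in place of code of your own. Each camera call takes 0.05 s, during which the arm holds its last target. There are 200 camera calls.

## Working session

There is one attempt and no reset: what is moved stays moved. The work goes in short steps, Python scripts to look and compute and a tool call to move; the robot and the scene stay as the last step left them, time stands still between calls to the robot, and variables do not carry over. Pictures are saved under pics/ and viewed, at most 10 in all, crops included, and the job is handed in when it is done.

Besides the shell and the picture viewer there is one more tool, called after ">>>" by a JSON object that holds its "fn" and its "kwargs". arm_command: Moves the arm, as the interface text tells. Shifts and turns lie within -1 to 1; 1 stands for 500 mm of shift or 2 rad of turn. Its arguments: {"type":"object","properties":{"targets":{"type":"array","items":{"type":"object","properties":{"x":{"type":"number","minimum":-1,"maximum":1},"y":{"type":"number","minimum":-1,"maximum":1},"z":{"type":"number","minimum":-1,"maximum":1},"rx":{"type":"number","minimum":-1,"maximum":1},"ry":{"type":"number","minimum":-1,"maximum":1},"rz":{"type":"number","minimum":-1,"maximum":1},"claw":{"type":"number"}}}},"squeeze":{"type":"number"}},"required":["targets"]}

```bash
mkdir -p pics
cat > h.py <<'E'
import numpy as np, cv2
from plant import robot
from scipy.spatial.transform import Rotation as R
def snap(n,f):
    c=robot.get_calibration(n); p,d=robot.read_camera(n)
    cv2.imwrite(f'pics/{f}.png',p[:,:,::-1]); np.savez(f'pics/{f}.npz',p=p,d=d,K=c['intrinsics'],o=c['origin'],R=mat(c['orientation']))
    return p,d,c
def mat(o):
    o=np.array(o,float); return o if o.shape==(3,3) else R.from_rotvec(o).as_matrix()
def ray(f,u,v):
    z=np.load(f'pics/{f}.npz');K=z['K'];x=(u-K[0,2])/K[0,0];y=(v-K[1,2])/K[1,1]
    return z['o'],z['R']@np.array([x,-y,-1])
def onz(f,u,v,h):
    o,r=ray(f,u,v); return o+r*(h-o[2])/r[2]
E
python3 - <<'E'
from h import *
for n in('top','side'):
    p,d,c=snap(n,n+'0'); print(c)
s=robot.read_state();print(s)
E
```

```text
{'intrinsics': array([[624.76352269,   0.        , 331.2159002 ],
       [  0.        , 624.76352269, 242.86656812],
       [  0.        ,   0.        ,   1.        ]]), 'origin': array([ 0.45075987, -0.11785173,  1.0004785 ]), 'orientation': array([ 0.12588101, -0.14099284, -1.57592962])}
{'intrinsics': array([[527.40082664,   0.        , 321.20808434],
       [  0.        , 527.40082664, 235.3215147 ],
       [  0.        ,   0.        ,   1.        ]]), 'origin': array([0.53620937, 0.6785577 , 0.3932619 ]), 'orientation': array([ 0.05470852, -1.78788812, -2.52532201])}
{'t': 0.1, 'q': array([ 1.20359130e+00,  1.31099607e-01,  1.48913556e+00, -2.02073292e-05,
        1.52302782e+00, -8.53750629e-02]), 'dq': array([-0.00099696, -0.00020611, -0.00164831, -0.00095548,  0.00126912,
       -0.00011098]), 'joint_torque': array([ 2.58035754e-03, -5.61338818e+01, -4.93093443e+01,  7.72401458e-02,
        2.90833233e-02, -1.09995685e-04]), 'tool_pos': array([0.16666395, 0.57588061, 0.23170312]), 'orientation': array([-4.41182277e-01, -3.11010049e+00,  2.56369388e-03]), 'force': array([ 0.16569447,  0.21993969, -0.76946331]), 'wrist_torque': array([-0.02013713, -0.00801679, -0.02438987]), 'gripper_force': 0.0, 'opening': 0.0931213768141402}
```

View pics/top0.png

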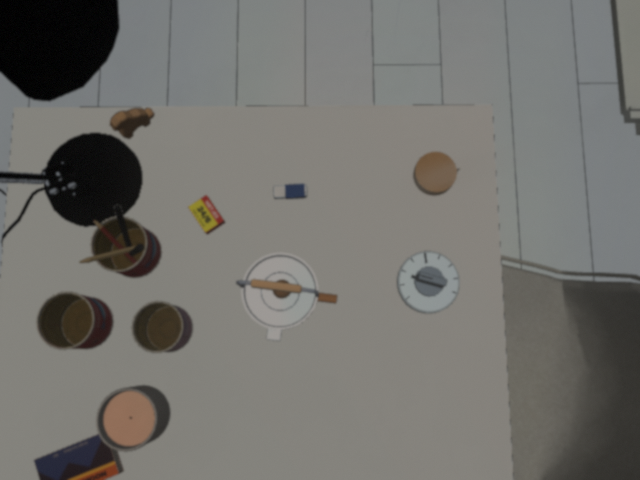

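View pics/side0.png

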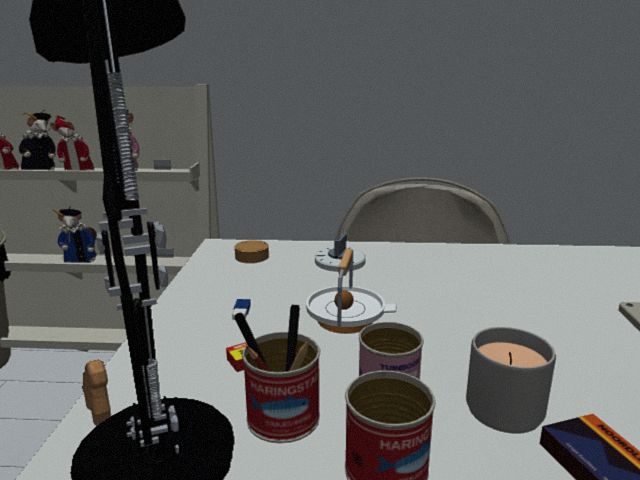

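The top view shows the dimmer at (429,281), its long mark up at (426,257) and its nose left at (413,277). The dish is at about (281,290), its lip down at (274,335) and the stand's tongue right at (328,297). I'll zoom in on both.

Run:
```python
from h import *
p=cv2.imread('pics/top0.png')
a=p[241:321,389:469]; b=p[241:341,231:345]
a=cv2.resize(a,(400,400),interpolation=cv2.INTER_CUBIC); b=cv2.resize(b,(400,351),interpolation=cv2.INTER_CUBIC)
o=np.zeros((400,800,3),np.uint8);o[:,:400]=a;o[:351,400:]=b
cv2.imwrite('pics/z1.png',cv2.convertScaleAbs(o,alpha=1.3))
for n,u,v,h in[('dim',429,281,.014),('mark',426,257,.014),('dishc',281,291,.03),('lip',274,339,.026),('tongue',337,298,.008),('barA',251,285,.105),('barB',301,291,.105)]:print(n,onz('top0',u,v,h).round(4))
```

```text
dim [ 0.557  -0.2828  0.014 ]
mark [ 0.5956 -0.2794  0.014 ]
dishc [ 0.5418 -0.0492  0.03  ]
lip [ 0.4682 -0.0384  0.026 ]
tongue [ 0.5319 -0.1366  0.008 ]
barA [ 0.5438 -0.0114  0.105 ]
barB [ 0.5345 -0.0832  0.105 ]
```

View pics/z1.png

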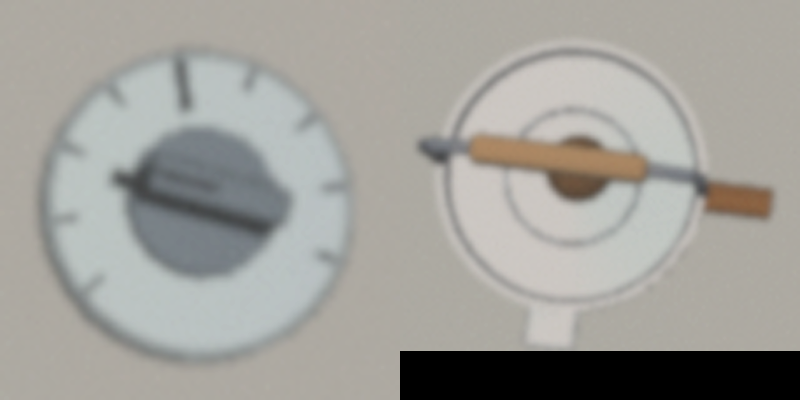

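Run:
```python
from h import *
def q(f,u,v,h,ox,oy,s): return onz(f,ox+u/s,oy+v/s,h)
A=lambda u,v,h:q('top0',u,v,h,389,241,5)
B=lambda u,v,h:q('top0',u,v,h,231,241,3.51) if 0 else onz('top0',231+(u-400)/3.51,241+v/3.51,h)
c=A(196,205,.012);m=A(180,58,.014);m2=A(187,108,.014);n=A(117,178,.022);l=A(160,178,.052);l2=A(217,188,.052);k=A(200,202,.02)
an=lambda a:np.degrees(np.arctan2(a[1],a[0])).round(1)
print(c,k,'long',an(m-c),an(m-m2),np.linalg.norm((m-c)[:2]),'nose',an(n-c),np.linalg.norm((n-c)[:2]),an(l-l2),'axis',l2)
d=B(572,174,.030);lip=B(551,346,.026);t=B(772,202,.008);b1=B(472,148,.105);b2=B(646,168,.105)
print('dish',d,'lip',an(lip-d),'tongue',an(t-d),'bar',an(b2-b1),(b1+b2)/2)
print(robot.get_calibration('wrist'))
```

```text
[ 0.55565232 -0.28184331  0.012     ] [ 0.55574194 -0.28181457  0.02      ] long 4.6 5.9 0.04718632209218206 nose 73.7 0.027395046827020337 79.5 axis [ 0.55656133 -0.28182099  0.052     ]
dish [ 0.54246537 -0.04767104  0.03      ] lip 173.0 tongue -97.3 bar -97.1 [ 0.54198576 -0.04773951  0.105     ]
{'intrinsics': array([[371.64829954,   0.        , 315.70466006],
       [  0.        , 371.64829954, 237.8368153 ],
       [  0.        ,   0.        ,   1.        ]]), 'origin': array([0.09947521, 0.59624835, 0.38329591]), 'orientation': array([-0.22010521, -0.16275944,  1.28208586])}
```

>>> {"fn": "arm_command", "kwargs": {"targets": [{"x": 0.03, "y": -0.07, "z": 0.06, "rz": -0.06}, {"x": 0.07, "y": -0.15, "z": 0.1, "rz": -0.12}, {"x": 0.11, "y": -0.23, "z": 0.1, "rz": -0.18}, {"x": 0.15, "y": -0.31, "z": 0.1, "rz": -0.24}, {"x": 0.19, "y": -0.39, "z": 0.1, "rz": -0.3}, {"x": 0.23, "y": -0.46, "z": 0.1, "rz": -0.36}, {"x": 0.27, "y": -0.53, "z": 0.1, "rz": -0.42}, {"x": 0.31, "y": -0.6, "z": 0.1, "rz": -0.48}, {"x": 0.35, "y": -0.67, "z": 0.1, "rz": -0.54}, {"x": 0.38, "y": -0.74, "z": 0.1, "rz": -0.6}]}}

```text
schema error: expected keys x, y, z, rx, ry, rz, claw
```

>>> {"fn": "arm_command", "kwargs": {"targets": [{"x": 0.03, "y": -0.07, "z": 0.06, "rx": 0, "ry": 0, "rz": -0.06, "claw": 0}, {"x": 0.07, "y": -0.15, "z": 0.1, "rx": 0, "ry": 0, "rz": -0.12, "claw": 0}, {"x": 0.11, "y": -0.23, "z": 0.1, "rx": 0, "ry": 0, "rz": -0.18, "claw": 0}, {"x": 0.15, "y": -0.31, "z": 0.1, "rx": 0, "ry": 0, "rz": -0.24, "claw": 0}, {"x": 0.19, "y": -0.39, "z": 0.1, "rx": 0, "ry": 0, "rz": -0.3, "claw": 0}, {"x": 0.23, "y": -0.46, "z": 0.1, "rx": 0, "ry": 0, "rz": -0.36, "claw": 0}, {"x": 0.27, "y": -0.53, "z": 0.1, "rx": 0, "ry": 0, "rz": -0.42, "claw": 0}, {"x": 0.31, "y": -0.6, "z": 0.1, "rx": 0, "ry": 0, "rz": -0.48, "claw": 0}, {"x": 0.35, "y": -0.67, "z": 0.1, "rx": 0, "ry": 0, "rz": -0.54, "claw": 0}, {"x": 0.38, "y": -0.74, "z": 0.1, "rx": 0, "ry": 0, "rz": -0.6, "claw": 0}]}}

```text
t: 0.93
tool_pos: [0.3518, 0.2161, 0.2824]
orientation: [2.127, 2.312, 0.0]
force: [0.4, 0.5, -0.7]
opening: 0.093
gripper_force: 0.0
```

>>> {"fn": "arm_command", "kwargs": {"targets": [{"x": 0.03, "y": -0.07, "z": 0, "rx": 0, "ry": 0, "rz": -0.02, "claw": 0}, {"x": 0.06, "y": -0.14, "z": 0, "rx": 0, "ry": 0, "rz": -0.04, "claw": 0}, {"x": 0.09, "y": -0.21, "z": 0, "rx": 0, "ry": 0, "rz": -0.06, "claw": 0}, {"x": 0.12, "y": -0.28, "z": 0, "rx": 0, "ry": 0, "rz": -0.08, "claw": 0}, {"x": 0.15, "y": -0.35, "z": 0, "rx": 0, "ry": 0, "rz": -0.1, "claw": 0}, {"x": 0.18, "y": -0.42, "z": 0, "rx": 0, "ry": 0, "rz": -0.12, "claw": 0}, {"x": 0.21, "y": -0.49, "z": 0, "rx": 0, "ry": 0, "rz": -0.14, "claw": 0}, {"x": 0.24, "y": -0.56, "z": 0, "rx": 0, "ry": 0, "rz": -0.167, "claw": 0}, {"x": 0.27, "y": -0.63, "z": 0, "rx": 0, "ry": 0, "rz": -0.167, "claw": 0}, {"x": 0.3, "y": -0.7, "z": 0, "rx": 0, "ry": 0, "rz": -0.167, "claw": 0}]}}

```text
t: 1.77
tool_pos: [0.5015, -0.134, 0.2822]
orientation: [-2.477, -1.932, 0.0]
force: [-0.2, 1.0, 0.1]
opening: 0.0927
gripper_force: 0.0
```

>>> {"fn": "arm_command", "kwargs": {"targets": [{"x": 0.03, "y": -0.07, "z": -0.04, "rx": 0, "ry": 0, "rz": 0, "claw": 0}, {"x": 0.06, "y": -0.14, "z": -0.08, "rx": 0, "ry": 0, "rz": 0, "claw": 0}, {"x": 0.08, "y": -0.2, "z": -0.12, "rx": 0, "ry": 0, "rz": 0, "claw": 0}, {"x": 0.09, "y": -0.24, "z": -0.16, "rx": 0, "ry": 0, "rz": 0, "claw": 0}, {"x": 0.098, "y": -0.276, "z": -0.2, "rx": 0, "ry": 0, "rz": 0, "claw": 0}, {"x": 0.098, "y": -0.276, "z": -0.23, "rx": 0, "ry": 0, "rz": 0, "claw": 0}, {"x": 0.098, "y": -0.276, "z": -0.23, "rx": 0, "ry": 0, "rz": 0, "claw": 0}, {"x": 0.098, "y": -0.276, "z": -0.23, "rx": 0, "ry": 0, "rz": 0, "claw": 0}]}}

```text
t: 2.43
tool_pos: [0.5494, -0.2695, 0.1662]
orientation: [-2.474, -1.931, 0.002]
force: [0.3, 0.1, 1.0]
opening: 0.0932
gripper_force: 0.0
```

Run:
```python
from h import *
s=robot.read_state();p,d,c=snap('wrist','w1');print(s['t'],s['tool_pos'],s['orientation'],s['q'],c['origin'])
```

```text
2.4333 [ 0.54935796 -0.26945994  0.16617801] [-2.47401101e+00 -1.93083163e+00  1.73836383e-03] [-5.39885595e-01  2.03914385e-01  1.52863454e+00  1.58297697e-04
  1.41252673e+00 -2.94521362e-01] [ 0.56676562 -0.2012028   0.31782063]
```

View pics/w1.png

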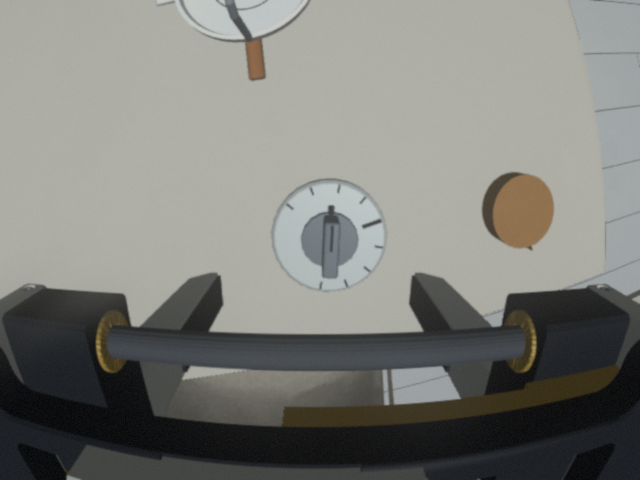

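The wrist view shows the dimmer at (329,235), the nose at (331,207) and the long mark at (362–382,222–226). I'll measure from this close.

```bash
cat >> h.py <<'E'
def wz(f,u,v,h):
    z=np.load(f'pics/{f}.npz');K=z['K'];dx=u-K[0,2];dy=v-K[1,2];r=np.hypot(dx,dy);t=r/K[0,0]
    k=np.tan(t)/max(r,1e-9); d=z['R']@np.array([dx*k,-dy*k,-1]); return z['o']+d*(h-z['o'][2])/d[2]
an=lambda a:np.degrees(np.arctan2(a[1],a[0])).round(1)
E
python3 - <<'E'
from h import *
W=lambda u,v,h:wz('w1',u,v,h)
c=W(329,235,.012);m=W(382,221,.014);m2=W(363,226.5,.014);n=W(331,206,.02);l=W(331.5,225,.052);l2=W(331.5,251,.052)
bt=[W(323,277,.052),W(338,277,.052),W(325,222,.052),W(338,222,.052)]
print(c,an(m-m2),an(m-c),np.linalg.norm((m-c)[:2]),'nose',an(n-c),an(l-l2),l2,n,sum(bt)/4)
E
python3 - <<'E'
import cv2,sys
p=cv2.imread('pics/w1.png')[170:300,264:394]
cv2.imwrite('pics/z2.png',cv2.resize(p,(585,585),interpolation=cv2.INTER_CUBIC))
E
```

```text
[ 0.55772742 -0.27864597  0.012     ] 2.7 1.9 0.046450215703126324 nose 73.4 76.6 [ 0.55784378 -0.28095014  0.052     ] [ 0.56525274 -0.2533881   0.02      ] [ 0.55765924 -0.28018411  0.052     ]
```

View pics/z2.png

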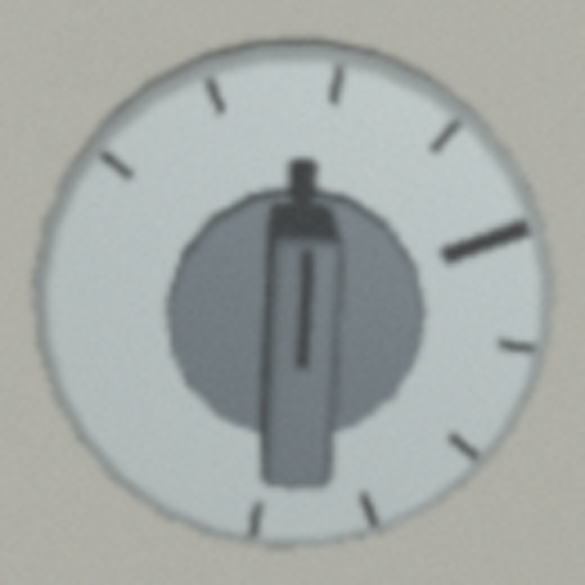

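Run:
```python
from h import *
from scipy.optimize import least_squares
W=lambda u,v,h:wz('w1',264+u/4.5,170+v/4.5,h)
P=np.array([W(u,v,.014)[:2] for u,v in[(445,136),(336,85),(215,95),(117,166),(516,347),(464,447),(369,511),(255,521)]])
a=np.radians([30,60,90,120,-30,-60,-90,-120])
r=least_squares(lambda x:(P-x[:2]-x[2]*np.c_[np.cos(a+x[3]),np.sin(a+x[3])]).ravel(),[.556,-.28,.042,0])
print(r.x,np.degrees(r.x[3]),r.cost)
print('line',an(W(308,253,.052)-W(302,366,.052)),W(302,366,.052),'nose',W(302,158,.02),an(W(302,158,.02)[:2]-r.x[:2]),an(W(526,229,.014)-W(446,256,.014)))
```

```text
[ 0.55738878 -0.28154373  0.04312362  0.10905856] 6.248595488536863 8.440898031529256e-08
line 73.6 [ 0.55750156 -0.28113253  0.052     ] nose [ 0.56551262 -0.25269704  0.02      ] 74.3 5.2
```

>>> {"fn": "arm_command", "kwargs": {"targets": [{"x": 0.015, "y": -0.024, "z": -0.04, "rx": 0, "ry": 0, "rz": -0.017, "claw": 0}, {"x": 0.015, "y": -0.024, "z": -0.1, "rx": 0, "ry": 0, "rz": -0.017, "claw": 0}, {"x": 0.015, "y": -0.024, "z": -0.15, "rx": 0, "ry": 0, "rz": -0.017, "claw": 0}, {"x": 0.015, "y": -0.024, "z": -0.19, "rx": 0, "ry": 0, "rz": -0.017, "claw": 0}, {"x": 0.015, "y": -0.024, "z": -0.22, "rx": 0, "ry": 0, "rz": -0.017, "claw": 0}, {"x": 0.015, "y": -0.024, "z": -0.24, "rx": 0, "ry": 0, "rz": -0.017, "claw": 0}, {"x": 0.015, "y": -0.024, "z": -0.25, "rx": 0, "ry": 0, "rz": -0.017, "claw": 0}, {"x": 0.015, "y": -0.024, "z": -0.25, "rx": 0, "ry": 0, "rz": -0.017, "claw": 0}]}}

```text
t: 3.15
tool_pos: [0.558, -0.2816, 0.0428]
orientation: [2.508, 1.892, 0.0]
force: [-0.6, 0.5, -0.6]
opening: 0.0926
gripper_force: 0.0
```

>>> {"fn": "arm_command", "kwargs": {"squeeze": 10, "targets": [{"x": 0, "y": 0, "z": 0, "rx": 0, "ry": 0, "rz": 0, "claw": 255}, {"x": 0, "y": 0, "z": 0, "rx": 0, "ry": 0, "rz": 0, "claw": 255}, {"x": 0, "y": 0, "z": 0, "rx": 0, "ry": 0, "rz": 0, "claw": 255}, {"x": 0, "y": 0, "z": 0, "rx": 0, "ry": 0, "rz": 0, "claw": 255}, {"x": 0, "y": 0, "z": 0, "rx": 0, "ry": 0, "rz": 0, "claw": 255}, {"x": 0, "y": 0, "z": 0, "rx": 0, "ry": 0, "rz": 0, "claw": 255}, {"x": 0, "y": 0, "z": 0, "rx": 0, "ry": 0, "rz": 0, "claw": 255}, {"x": 0, "y": 0, "z": 0, "rx": 0, "ry": 0, "rz": 0, "claw": 255}, {"x": 0, "y": 0, "z": 0, "rx": 0, "ry": 0, "rz": 0, "claw": 255}, {"x": 0, "y": 0, "z": 0, "rx": 0, "ry": 0, "rz": 0, "claw": 255}]}}

```text
t: 3.98
tool_pos: [0.5578, -0.282, 0.0426]
orientation: [-2.509, -1.891, 0.0]
force: [-0.5, 0.3, 0.3]
opening: 0.031
gripper_force: 0.0
```

>>> {"fn": "arm_command", "kwargs": {"squeeze": 10, "targets": [{"x": 0, "y": 0, "z": 0, "rx": 0, "ry": 0, "rz": 0, "claw": 255}, {"x": 0, "y": 0, "z": 0, "rx": 0, "ry": 0, "rz": 0, "claw": 255}, {"x": 0, "y": 0, "z": 0, "rx": 0, "ry": 0, "rz": 0, "claw": 255}, {"x": 0, "y": 0, "z": 0, "rx": 0, "ry": 0, "rz": 0, "claw": 255}, {"x": 0, "y": 0, "z": 0, "rx": 0, "ry": 0, "rz": 0, "claw": 255}]}}

```text
t: 4.4
tool_pos: [0.5575, -0.2819, 0.0426]
orientation: [-2.508, -1.89, 0.001]
force: [-3.4, 1.1, 2.1]
opening: 0.0119
gripper_force: 10.0
```

>>> {"fn": "arm_command", "kwargs": {"squeeze": 25, "targets": [{"x": 0, "y": 0, "z": 0, "rx": 0, "ry": 0, "rz": 0, "claw": 255}, {"x": 0, "y": 0, "z": 0, "rx": 0, "ry": 0, "rz": 0, "claw": 255}, {"x": 0, "y": 0, "z": 0, "rx": 0, "ry": 0, "rz": -0.03, "claw": 255}, {"x": 0, "y": 0, "z": 0, "rx": 0, "ry": 0, "rz": -0.07, "claw": 255}, {"x": 0, "y": 0, "z": 0, "rx": 0, "ry": 0, "rz": -0.11, "claw": 255}, {"x": 0, "y": 0, "z": 0, "rx": 0, "ry": 0, "rz": -0.15, "claw": 255}, {"x": 0, "y": 0, "z": 0, "rx": 0, "ry": 0, "rz": -0.19, "claw": 255}, {"x": 0, "y": 0, "z": 0, "rx": 0, "ry": 0, "rz": -0.23, "claw": 255}, {"x": 0, "y": 0, "z": 0, "rx": 0, "ry": 0, "rz": -0.27, "claw": 255}, {"x": 0, "y": 0, "z": 0, "rx": 0, "ry": 0, "rz": -0.3, "claw": 255}]}}

```text
t: 5.23
tool_pos: [0.5574, -0.2818, 0.0426]
orientation: [-2.957, -1.059, 0.001]
force: [-4.8, 1.9, 4.2]
opening: 0.0117
gripper_force: 25.0
```

>>> {"fn": "arm_command", "kwargs": {"squeeze": 25, "targets": [{"x": 0, "y": 0, "z": 0, "rx": 0, "ry": 0, "rz": -0.04, "claw": 255}, {"x": 0, "y": 0, "z": 0, "rx": 0, "ry": 0, "rz": -0.08, "claw": 255}, {"x": 0, "y": 0, "z": 0, "rx": 0, "ry": 0, "rz": -0.12, "claw": 255}, {"x": 0, "y": 0, "z": 0, "rx": 0, "ry": 0, "rz": -0.16, "claw": 255}, {"x": 0, "y": 0, "z": 0, "rx": 0, "ry": 0, "rz": -0.2, "claw": 255}, {"x": 0, "y": 0, "z": 0, "rx": 0, "ry": 0, "rz": -0.24, "claw": 255}, {"x": 0, "y": 0, "z": 0, "rx": 0, "ry": 0, "rz": -0.27, "claw": 255}, {"x": 0, "y": 0, "z": 0, "rx": 0, "ry": 0, "rz": -0.29, "claw": 255}, {"x": 0, "y": 0, "z": 0, "rx": 0, "ry": 0, "rz": -0.296, "claw": 255}, {"x": 0, "y": 0, "z": 0, "rx": 0, "ry": 0, "rz": -0.296, "claw": 255}]}}

```text
t: 6.07
tool_pos: [0.5574, -0.2818, 0.0426]
orientation: [-3.137, -0.155, 0.002]
force: [-4.6, 2.1, 3.4]
opening: 0.0117
gripper_force: 25.0
```

>>> {"fn": "arm_command", "kwargs": {"targets": [{"x": 0, "y": 0, "z": 0, "rx": 0, "ry": 0, "rz": 0, "claw": 255}, {"x": 0, "y": 0, "z": 0, "rx": 0, "ry": 0, "rz": 0, "claw": 255}, {"x": 0, "y": 0, "z": 0, "rx": 0, "ry": 0, "rz": 0, "claw": 255}]}}

```text
t: 6.32
tool_pos: [0.5574, -0.2817, 0.0426]
orientation: [-3.137, -0.157, 0.002]
force: [-5.2, 1.7, 4.1]
opening: 0.0118
gripper_force: 25.0
```

>>> {"fn": "arm_command", "kwargs": {"targets": [{"x": 0, "y": 0, "z": 0, "rx": 0, "ry": 0, "rz": 0, "claw": 0}, {"x": 0, "y": 0, "z": 0, "rx": 0, "ry": 0, "rz": 0, "claw": 0}, {"x": 0, "y": 0, "z": 0, "rx": 0, "ry": 0, "rz": 0, "claw": 0}, {"x": 0, "y": 0, "z": 0, "rx": 0, "ry": 0, "rz": 0, "claw": 0}, {"x": 0, "y": 0, "z": 0, "rx": 0, "ry": 0, "rz": 0, "claw": 0}, {"x": 0, "y": 0, "z": 0.04, "rx": 0, "ry": 0, "rz": 0, "claw": 0}, {"x": 0, "y": 0, "z": 0.1, "rx": 0, "ry": 0, "rz": 0, "claw": 0}, {"x": 0, "y": 0, "z": 0.16, "rx": 0, "ry": 0, "rz": 0, "claw": 0}, {"x": 0, "y": 0, "z": 0.22, "rx": 0, "ry": 0, "rz": 0, "claw": 0}, {"x": 0, "y": 0, "z": 0.25, "rx": 0, "ry": 0, "rz": 0, "claw": 0}]}}

```text
t: 7.15
tool_pos: [0.5595, -0.283, 0.1724]
orientation: [3.135, 0.157, 0.007]
force: [0.9, 0.2, 0.2]
opening: 0.0737
gripper_force: 0.0
```

>>> {"fn": "arm_command", "kwargs": {"targets": [{"x": -0.03, "y": 0, "z": 0.03, "rx": 0, "ry": 0, "rz": 0, "claw": 0}, {"x": -0.06, "y": 0, "z": 0.05, "rx": 0, "ry": 0, "rz": 0, "claw": 0}, {"x": -0.06, "y": 0, "z": 0.05, "rx": 0, "ry": 0, "rz": 0, "claw": 0}, {"x": -0.06, "y": 0, "z": 0.05, "rx": 0, "ry": 0, "rz": 0, "claw": 0}]}}

```text
t: 7.48
tool_pos: [0.5282, -0.2824, 0.1934]
orientation: [3.137, 0.156, 0.003]
force: [-0.6, -0.4, -0.6]
opening: 0.0928
gripper_force: 0.0
```

Run:
```python
from h import *
s=robot.read_state();p,d,c=snap('wrist','w2');print(s['t'],s['tool_pos'],s['orientation'],c['origin'])
z=np.load('pics/w2.npz');K=z['K']
v=z['R'].T@(np.array([.5574,-.2817,.014])-z['o']);x,y,w=v[0],-v[1],-v[2]
r=np.hypot(x,y);t=np.arctan2(r,w)*K[0,0];u,vv=int(K[0,2]+x/r*t),int(K[1,2]+y/r*t);print(u,vv)
u0,v0=max(u-65,0),max(vv-65,0);print(u0,v0)
cv2.imwrite('pics/z3.png',cv2.resize(p[v0:v0+130,u0:u0+130,::-1],(585,585),interpolation=cv2.INTER_CUBIC))
```

```text
7.4833 [ 0.52822307 -0.28239801  0.19342627] [3.13664387e+00 1.55572501e-01 2.83302250e-03] [ 0.59754373 -0.27465414  0.3451215 ]
318 188
253 123
```

View pics/z3.png

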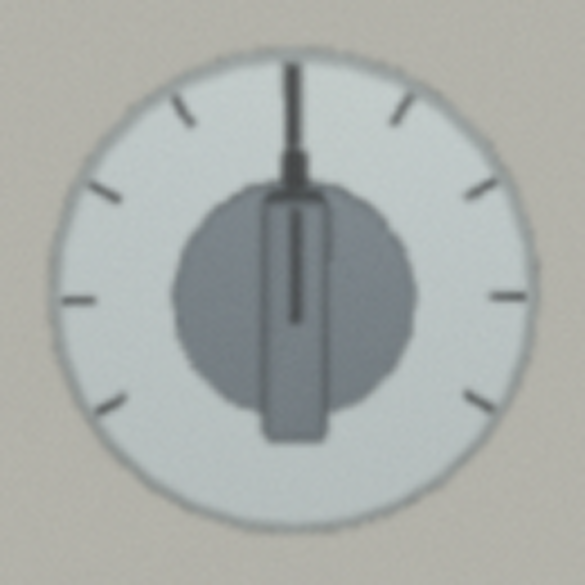

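The dimmer crop shows the nose at (293,160), right on the long mark at (292,65–150). The knob is done, so I go to the dish.

>>> {"fn": "arm_command", "kwargs": {"targets": [{"x": 0, "y": 0.03, "z": 0.02, "rx": 0, "ry": 0, "rz": 0.06, "claw": 0}, {"x": 0, "y": 0.08, "z": 0.05, "rx": 0, "ry": 0, "rz": 0.12, "claw": 0}, {"x": 0.01, "y": 0.13, "z": 0.06, "rx": 0, "ry": 0, "rz": 0.18, "claw": 0}, {"x": 0.01, "y": 0.18, "z": 0.06, "rx": 0, "ry": 0, "rz": 0.24, "claw": 0}, {"x": 0.01, "y": 0.23, "z": 0.06, "rx": 0, "ry": 0, "rz": 0.3, "claw": 0}, {"x": 0.02, "y": 0.28, "z": 0.06, "rx": 0, "ry": 0, "rz": 0.36, "claw": 0}, {"x": 0.02, "y": 0.33, "z": 0.06, "rx": 0, "ry": 0, "rz": 0.42, "claw": 0}, {"x": 0.02, "y": 0.38, "z": 0.06, "rx": 0, "ry": 0, "rz": 0.48, "claw": 0}, {"x": 0.02, "y": 0.43, "z": 0.06, "rx": 0, "ry": 0, "rz": 0.54, "claw": 0}, {"x": 0.024, "y": 0.47, "z": 0.06, "rx": 0, "ry": 0, "rz": 0.6, "claw": 0}]}}

```text
t: 8.37
tool_pos: [0.5396, -0.0448, 0.2211]
orientation: [-2.493, -1.908, 0.002]
force: [-0.1, -0.9, -1.0]
opening: 0.0932
gripper_force: 0.0
```

>>> {"fn": "arm_command", "kwargs": {"targets": [{"x": 0, "y": 0, "z": 0, "rx": 0, "ry": 0, "rz": 0.05, "claw": 0}, {"x": 0, "y": 0, "z": 0, "rx": 0, "ry": 0, "rz": 0.075, "claw": 0}, {"x": 0, "y": 0, "z": 0, "rx": 0, "ry": 0, "rz": 0.075, "claw": 0}, {"x": 0, "y": 0, "z": 0, "rx": 0, "ry": 0, "rz": 0.075, "claw": 0}]}}

```text
t: 8.7
tool_pos: [0.5398, -0.0466, 0.2215]
orientation: [-2.352, -2.08, 0.001]
force: [-0.9, -0.3, 0.3]
opening: 0.093
gripper_force: 0.0
```

Run:
```python
from h import *
s=robot.read_state();p,d,c=snap('wrist','w3');print(s['t'],s['tool_pos'],s['orientation'],s['q'])
z=np.load('pics/w3.npz');K=z['K']
v=z['R'].T@(np.array([.542,-.048,.03])-z['o']);x,y,w=v[0],-v[1],-v[2]
r=np.hypot(x,y);t=np.arctan2(r,w)*K[0,0];u,vv=int(K[0,2]+x/r*t),int(K[1,2]+y/r*t)
u0,v0=max(u-95,0),max(vv-90,0);print(u0,v0)
cv2.imwrite('pics/z4.png',cv2.resize(p[v0:v0+190,u0:u0+190,::-1],(570,570),interpolation=cv2.INTER_CUBIC))
```

```text
8.7 [ 0.53983087 -0.04660935  0.22146424] [-2.35223381e+00 -2.08038517e+00  1.48426234e-03] [-1.80829825e-01 -1.98946509e-02  1.66443624e+00  1.02099336e-04
  1.49871109e+00 -5.83324519e-02]
223 129
```

View pics/z4.png

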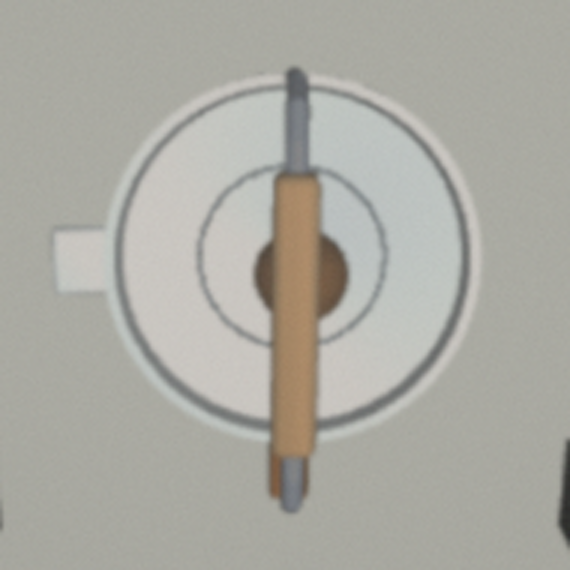

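Run:
```python
from h import *
W=lambda u,v,h:wz('w3',223+u/3,129+v/3,h)
b1=W(298,175,.105);b2=W(294,458,.105);c=W(293,257,.030)
print((b1+b2)/2,np.linalg.norm(b1-b2),an(b2-b1),'dish',c,'lip',an(W(54,260,.026)-c),'tongue',an(W(288,497,.01)-c),'ball',W(301,277,.032))
s=robot.read_state()
print((R.from_rotvec(s['orientation']).as_matrix()).round(4), an(R.from_rotvec(s['orientation']).as_matrix()[:,1]))
```

```text
[ 0.54395291 -0.04531432  0.105     ] 0.07284877944020876 -97.6 dish [ 0.54416359 -0.0438523   0.03      ] lip 174.1 tongue -97.8 ball [ 0.54591459 -0.05009431  0.032     ]
[[ 1.228e-01  9.924e-01 -1.400e-03]
 [ 9.924e-01 -1.228e-01  3.000e-04]
 [ 2.000e-04 -1.400e-03 -1.000e+00]] -7.1
```

>>> {"fn": "arm_command", "kwargs": {"squeeze": 5, "targets": [{"x": 0.006, "y": 0, "z": -0.05, "rx": 0, "ry": 0, "rz": -0.002, "claw": 0}, {"x": 0.006, "y": 0, "z": -0.11, "rx": 0, "ry": 0, "rz": -0.002, "claw": 40}, {"x": 0.006, "y": 0, "z": -0.16, "rx": 0, "ry": 0, "rz": -0.002, "claw": 80}, {"x": 0.006, "y": 0, "z": -0.2, "rx": 0, "ry": 0, "rz": -0.002, "claw": 120}, {"x": 0.006, "y": 0, "z": -0.23, "rx": 0, "ry": 0, "rz": -0.002, "claw": 150}, {"x": 0.006, "y": 0, "z": -0.25, "rx": 0, "ry": 0, "rz": -0.002, "claw": 170}, {"x": 0.006, "y": 0, "z": -0.259, "rx": 0, "ry": 0, "rz": -0.002, "claw": 170}, {"x": 0.006, "y": 0, "z": -0.259, "rx": 0, "ry": 0, "rz": -0.002, "claw": 170}, {"x": 0.006, "y": 0, "z": -0.259, "rx": 0, "ry": 0, "rz": -0.002, "claw": 180}, {"x": 0.006, "y": 0, "z": -0.259, "rx": 0, "ry": 0, "rz": -0.002, "claw": 190}]}}

```text
t: 9.58
tool_pos: [0.5439, -0.0473, 0.0945]
orientation: [2.355, 2.077, 0.002]
force: [-0.3, -0.5, 0.3]
opening: 0.0374
gripper_force: 0.0
```

Run:
```python
from h import *
s=robot.read_state();p,d,c=snap('wrist','w4');snap('top','t4');print(s['t'],s['tool_pos'],an(R.from_rotvec(s['orientation']).as_matrix()[:,1]),s['opening'],s['force'])
cv2.imwrite('pics/z5.png',np.hstack([p[120:480,100:540,::-1],cv2.resize(cv2.imread('pics/t4.png')[220:340,220:340],(360,360))]))
```

```text
9.5833 [ 0.5438607  -0.04725473  0.09451902] -7.2 0.037442272029024164 [-0.27072642 -0.53626197  0.26265141]
```

View pics/z5.png

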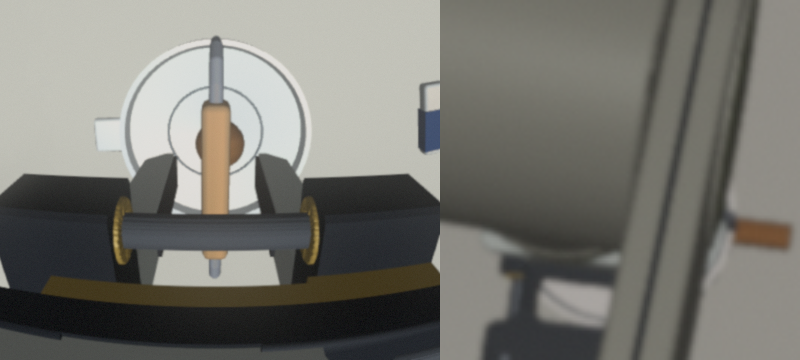

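Left half: the bar (x≈216) is centred between the fingers (177 and 257). I'll close gently.

>>> {"fn": "arm_command", "kwargs": {"squeeze": 4, "targets": [{"x": 0, "y": 0, "z": 0, "rx": 0, "ry": 0, "rz": 0, "claw": 190}, {"x": 0, "y": 0, "z": 0, "rx": 0, "ry": 0, "rz": 0, "claw": 195}, {"x": 0, "y": 0, "z": 0, "rx": 0, "ry": 0, "rz": 0, "claw": 200}, {"x": 0, "y": 0, "z": 0, "rx": 0, "ry": 0, "rz": 0, "claw": 204}, {"x": 0, "y": 0, "z": 0, "rx": 0, "ry": 0, "rz": 0, "claw": 207}, {"x": 0, "y": 0, "z": 0, "rx": 0, "ry": 0, "rz": 0, "claw": 210}, {"x": 0, "y": 0, "z": 0, "rx": 0, "ry": 0, "rz": 0, "claw": 213}, {"x": 0, "y": 0, "z": 0, "rx": 0, "ry": 0, "rz": 0, "claw": 216}, {"x": 0, "y": 0, "z": 0, "rx": 0, "ry": 0, "rz": 0, "claw": 219}, {"x": 0, "y": 0, "z": 0, "rx": 0, "ry": 0, "rz": 0, "claw": 222}]}}

```text
t: 10.52
tool_pos: [0.5431, -0.047, 0.0932]
orientation: [2.356, 2.078, 0.0]
force: [2.4, 0.2, 0.6]
opening: 0.0127
gripper_force: 0.5
```

>>> {"fn": "arm_command", "kwargs": {"targets": [{"x": 0, "y": 0, "z": 0, "rx": 0, "ry": 0, "rz": 0, "claw": 225}, {"x": 0, "y": 0, "z": 0, "rx": 0, "ry": 0, "rz": 0, "claw": 228}, {"x": 0, "y": 0, "z": 0, "rx": 0, "ry": 0, "rz": 0, "claw": 232}, {"x": 0, "y": 0, "z": 0, "rx": 0, "ry": 0, "rz": 0, "claw": 240}, {"x": 0, "y": 0, "z": 0, "rx": 0, "ry": 0, "rz": 0, "claw": 255}, {"x": 0, "y": 0, "z": 0, "rx": 0, "ry": 0, "rz": 0, "claw": 255}]}}

```text
t: 11.02
tool_pos: [0.5429, -0.0471, 0.0931]
orientation: [2.356, 2.078, 0.0]
force: [1.7, -0.1, -0.6]
opening: 0.012
gripper_force: 4.0
```

>>> {"fn": "arm_command", "kwargs": {"squeeze": 15, "targets": [{"x": 0, "y": 0, "z": 0, "rx": 0, "ry": 0, "rz": 0, "claw": 255}, {"x": 0, "y": 0, "z": 0, "rx": 0, "ry": 0, "rz": 0, "claw": 255}, {"x": 0, "y": 0, "z": 0, "rx": 0, "ry": 0, "rz": 0, "claw": 255}]}}

```text
t: 11.27
tool_pos: [0.5429, -0.047, 0.0931]
orientation: [2.356, 2.078, 0.0]
force: [1.1, -0.0, -1.2]
opening: 0.0117
gripper_force: 15.0
```

>>> {"fn": "arm_command", "kwargs": {"squeeze": 35, "targets": [{"x": 0, "y": 0, "z": 0, "rx": 0, "ry": 0, "rz": 0, "claw": 255}, {"x": 0, "y": 0, "z": 0, "rx": 0, "ry": 0, "rz": 0, "claw": 255}, {"x": 0, "y": 0, "z": 0, "rx": 0, "ry": 0, "rz": 0, "claw": 255}]}}

```text
t: 11.52
tool_pos: [0.5429, -0.047, 0.0932]
orientation: [2.356, 2.078, 0.0]
force: [1.9, -0.1, -1.4]
opening: 0.0116
gripper_force: 35.0
```

Run:
```python
from h import *
s=robot.read_state();p,d,c=snap('wrist','w5');print(s['tool_pos'],s['orientation'],s['opening'],s['force'],s['wrist_torque'])
# brown ball pixels within the dish
for n in('w4','w5'):
    p=np.load(f'pics/{n}.npz')['p'];h=cv2.cvtColor(p,cv2.COLOR_RGB2HSV)[225:300,280:380]
    m=(h[...,1]>90)&(h[...,2]<140)&(h[...,0]<20);y,x=np.nonzero(m);print(n,m.sum(),x.mean()+280,y.mean()+225,x.min()+280,x.max()+280,y.min()+225,y.max()+225)
```

```text
[ 0.54290451 -0.04702363  0.09317741] [2.35578317e+00 2.07835645e+00 8.45157733e-05] 0.011596122296131483 [ 1.85667625 -0.14507673 -1.40492401] [-0.10913689 -0.14951994 -0.01371151]
w4 276 334.6485507246377 266.9891304347826 329 341 251 282
w5 234 335.508547008547 263.52564102564105 300 343 251 297
```

>>> {"fn": "arm_command", "kwargs": {"targets": [{"x": 0, "y": 0, "z": 0.001, "rx": 0, "ry": 0, "rz": 0, "claw": 255}, {"x": 0, "y": 0, "z": 0.003, "rx": 0, "ry": 0, "rz": 0, "claw": 255}, {"x": 0, "y": 0, "z": 0.006, "rx": 0, "ry": 0, "rz": 0, "claw": 255}, {"x": 0, "y": 0, "z": 0.01, "rx": 0, "ry": 0, "rz": 0, "claw": 255}, {"x": 0, "y": 0, "z": 0.015, "rx": 0, "ry": 0, "rz": 0, "claw": 255}, {"x": 0, "y": 0, "z": 0.021, "rx": 0, "ry": 0, "rz": 0, "claw": 255}, {"x": 0, "y": 0, "z": 0.028, "rx": 0, "ry": 0, "rz": 0, "claw": 255}, {"x": 0, "y": 0, "z": 0.034, "rx": 0, "ry": 0, "rz": 0, "claw": 255}, {"x": 0, "y": 0, "z": 0.038, "rx": 0, "ry": 0, "rz": 0, "claw": 255}, {"x": 0, "y": 0, "z": 0.04, "rx": 0, "ry": 0, "rz": 0, "claw": 255}]}}

```text
t: 12.4
tool_pos: [0.5432, -0.0471, 0.1138]
orientation: [2.355, 2.078, 0.001]
force: [0.7, -0.5, -2.9]
opening: 0.0118
gripper_force: 35.0
```

Run:
```python
from h import *
s=robot.read_state();p,d,c=snap('wrist','w6');print(s['t'],s['tool_pos'],s['orientation'],s['opening'],s['force'],s['wrist_torque'])
p=np.load('pics/w6.npz')['p'];h=cv2.cvtColor(p,cv2.COLOR_RGB2HSV)[225:300,280:380]
m=(h[...,1]>90)&(h[...,2]<140)&(h[...,0]<20);y,x=np.nonzero(m);print(m.sum(),x.mean()+280,y.mean()+225,x.min()+280,x.max()+280,y.min()+225,y.max()+225)
snap('side','s6')
cv2.imwrite('pics/z6.png',np.hstack([p[200:400,200:440,::-1],cv2.resize(np.load('pics/s6.npz')['p'][220:350,280:420,::-1],(215,200))]))
```

```text
12.4 [ 0.54317069 -0.0470831   0.11375674] [2.35538238e+00 2.07794637e+00 7.71251449e-04] 0.011792849990491966 [ 0.69987437 -0.50122851 -2.86436372] [-0.09993018  0.07275209 -0.02289857]
226 335.4646017699115 263.5486725663717 300 343 250 298
```

View pics/z6.png

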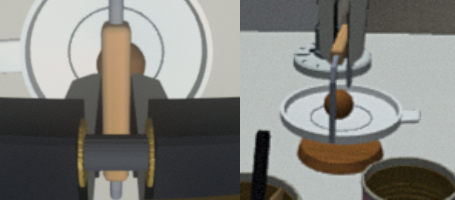

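The dish is lifted clear and level, with the ball still inside the ring. I'll keep lifting.

>>> {"fn": "arm_command", "kwargs": {"targets": [{"x": 0, "y": 0, "z": 0.002, "rx": 0, "ry": 0, "rz": 0, "claw": 255}, {"x": 0, "y": 0, "z": 0.006, "rx": 0, "ry": 0, "rz": 0, "claw": 255}, {"x": 0, "y": 0, "z": 0.012, "rx": 0, "ry": 0, "rz": 0, "claw": 255}, {"x": 0, "y": 0, "z": 0.019, "rx": 0, "ry": 0, "rz": 0, "claw": 255}, {"x": 0, "y": 0, "z": 0.027, "rx": 0, "ry": 0, "rz": 0, "claw": 255}, {"x": 0, "y": 0, "z": 0.035, "rx": 0, "ry": 0, "rz": 0, "claw": 255}, {"x": 0, "y": 0, "z": 0.043, "rx": 0, "ry": 0, "rz": 0, "claw": 255}, {"x": 0, "y": 0, "z": 0.051, "rx": 0, "ry": 0, "rz": 0, "claw": 255}, {"x": 0, "y": 0, "z": 0.059, "rx": 0, "ry": 0, "rz": 0, "claw": 255}, {"x": 0, "y": 0, "z": 0.067, "rx": 0, "ry": 0, "rz": 0, "claw": 255}]}}

```text
t: 13.33
tool_pos: [0.5429, -0.047, 0.1471]
orientation: [2.356, 2.078, 0.0]
force: [-0.1, 0.3, -3.0]
opening: 0.0116
gripper_force: 35.0
```

>>> {"fn": "arm_command", "kwargs": {"targets": [{"x": 0, "y": 0, "z": 0.008, "rx": 0, "ry": 0, "rz": 0, "claw": 255}, {"x": 0, "y": 0, "z": 0.016, "rx": 0, "ry": 0, "rz": 0, "claw": 255}, {"x": 0, "y": 0, "z": 0.024, "rx": 0, "ry": 0, "rz": 0, "claw": 255}, {"x": 0, "y": 0, "z": 0.032, "rx": 0, "ry": 0, "rz": 0, "claw": 255}, {"x": 0, "y": 0, "z": 0.04, "rx": 0, "ry": 0, "rz": 0, "claw": 255}, {"x": 0, "y": 0, "z": 0.048, "rx": 0, "ry": 0, "rz": 0, "claw": 255}, {"x": 0, "y": 0, "z": 0.056, "rx": 0, "ry": 0, "rz": 0, "claw": 255}, {"x": 0, "y": 0, "z": 0.064, "rx": 0, "ry": 0, "rz": 0, "claw": 255}, {"x": 0, "y": 0, "z": 0.071, "rx": 0, "ry": 0, "rz": 0, "claw": 255}, {"x": 0, "y": 0, "z": 0.077, "rx": 0, "ry": 0, "rz": 0, "claw": 255}]}}

```text
t: 14.17
tool_pos: [0.543, -0.047, 0.1856]
orientation: [2.356, 2.078, 0.0]
force: [0.8, 0.9, -3.4]
opening: 0.0115
gripper_force: 35.0
```

>>> {"fn": "arm_command", "kwargs": {"targets": [{"x": 0, "y": 0, "z": 0.005, "rx": 0, "ry": 0, "rz": 0, "claw": 255}, {"x": 0, "y": 0, "z": 0.008, "rx": 0, "ry": 0, "rz": 0, "claw": 255}, {"x": 0, "y": 0, "z": 0.01, "rx": 0, "ry": 0, "rz": 0, "claw": 255}, {"x": 0, "y": 0, "z": 0.011, "rx": 0, "ry": 0, "rz": 0, "claw": 255}, {"x": 0, "y": 0, "z": 0.011, "rx": 0, "ry": 0, "rz": 0, "claw": 255}, {"x": 0, "y": 0, "z": 0.011, "rx": 0, "ry": 0, "rz": 0, "claw": 255}]}}

```text
t: 14.67
tool_pos: [0.5428, -0.047, 0.1904]
orientation: [-2.356, -2.078, 0.0]
force: [-0.3, -0.2, -2.3]
opening: 0.0119
gripper_force: 35.0
```

```bash
cat >> h.py <<'E'
def ball(f):
    p,d,c=snap('wrist',f);h=cv2.cvtColor(p,cv2.COLOR_RGB2HSV)[225:300,280:380]
    m=(h[...,1]>90)&(h[...,2]<140)&(h[...,0]<20);y,x=np.nonzero(m);print('ball',m.sum(),x.mean()+280,y.mean()+225,x.min()+280,x.max()+280,y.min()+225,y.max()+225)
    s=robot.read_state();M=R.from_rotvec(s['orientation']).as_matrix();print(s['t'],s['tool_pos'],'yaw',an(M[:,1]),M[2].round(4),s['opening'],s['force'],s['q'].round(3))
E
python3 -c "
from h import *
ball('w7')"
```

```text
ball 226 335.4646017699115 263.8495575221239 303 342 251 299
14.7167 [ 0.54273713 -0.04700805  0.19041387] yaw -7.2 [ 0.e+00 -4.e-04 -1.e+00] 0.011649520059849358 [ 0.19299824  0.03944707 -3.23079059] [-0.181  0.005  1.697  0.     1.44  -0.055]
```

>>> {"fn": "arm_command", "kwargs": {"targets": [{"x": 0, "y": 0, "z": 0, "rx": 0, "ry": 0, "rz": 0.002, "claw": 255}, {"x": 0, "y": 0, "z": 0, "rx": 0, "ry": 0, "rz": 0.006, "claw": 255}, {"x": 0, "y": 0, "z": 0, "rx": 0, "ry": 0, "rz": 0.012, "claw": 255}, {"x": 0, "y": 0, "z": 0, "rx": 0, "ry": 0, "rz": 0.02, "claw": 255}, {"x": 0, "y": 0, "z": 0, "rx": 0, "ry": 0, "rz": 0.03, "claw": 255}, {"x": 0, "y": 0, "z": 0, "rx": 0, "ry": 0, "rz": 0.042, "claw": 255}, {"x": 0, "y": 0, "z": 0, "rx": 0, "ry": 0, "rz": 0.056, "claw": 255}, {"x": 0, "y": 0, "z": 0, "rx": 0, "ry": 0, "rz": 0.072, "claw": 255}, {"x": 0, "y": 0, "z": 0, "rx": 0, "ry": 0, "rz": 0.09, "claw": 255}, {"x": 0, "y": 0, "z": 0, "rx": 0, "ry": 0, "rz": 0.11, "claw": 255}]}}

```text
t: 15.55
tool_pos: [0.5429, -0.047, 0.1907]
orientation: [2.11, 2.328, 0.0]
force: [-0.0, -0.0, -2.7]
opening: 0.0118
gripper_force: 35.0
```

>>> {"fn": "arm_command", "kwargs": {"targets": [{"x": 0, "y": 0, "z": 0, "rx": 0, "ry": 0, "rz": 0.02, "claw": 255}, {"x": 0, "y": 0, "z": 0, "rx": 0, "ry": 0, "rz": 0.04, "claw": 255}, {"x": 0, "y": 0, "z": 0, "rx": 0, "ry": 0, "rz": 0.06, "claw": 255}, {"x": 0, "y": 0, "z": 0, "rx": 0, "ry": 0, "rz": 0.08, "claw": 255}, {"x": 0, "y": 0, "z": 0, "rx": 0, "ry": 0, "rz": 0.1, "claw": 255}, {"x": 0, "y": 0, "z": 0, "rx": 0, "ry": 0, "rz": 0.12, "claw": 255}, {"x": 0, "y": 0, "z": 0, "rx": 0, "ry": 0, "rz": 0.14, "claw": 255}, {"x": 0, "y": 0, "z": 0, "rx": 0, "ry": 0, "rz": 0.16, "claw": 255}, {"x": 0, "y": 0, "z": 0, "rx": 0, "ry": 0, "rz": 0.18, "claw": 255}, {"x": 0, "y": 0, "z": 0, "rx": 0, "ry": 0, "rz": 0.2, "claw": 255}]}}

```text
t: 16.38
tool_pos: [0.5429, -0.047, 0.1907]
orientation: [1.605, 2.701, 0.0]
force: [1.5, -1.2, -2.9]
opening: 0.0116
gripper_force: 35.0
```

>>> {"fn": "arm_command", "kwargs": {"targets": [{"x": 0, "y": 0, "z": 0, "rx": 0, "ry": 0, "rz": 0.02, "claw": 255}, {"x": 0, "y": 0, "z": 0, "rx": 0, "ry": 0, "rz": 0.04, "claw": 255}, {"x": 0, "y": 0, "z": 0, "rx": 0, "ry": 0, "rz": 0.06, "claw": 255}, {"x": 0, "y": 0, "z": 0, "rx": 0, "ry": 0, "rz": 0.08, "claw": 255}, {"x": 0, "y": 0, "z": 0, "rx": 0, "ry": 0, "rz": 0.1, "claw": 255}, {"x": 0, "y": 0, "z": 0, "rx": 0, "ry": 0, "rz": 0.12, "claw": 255}, {"x": 0, "y": 0, "z": 0, "rx": 0, "ry": 0, "rz": 0.14, "claw": 255}, {"x": 0, "y": 0, "z": 0, "rx": 0, "ry": 0, "rz": 0.16, "claw": 255}, {"x": 0, "y": 0, "z": 0, "rx": 0, "ry": 0, "rz": 0.18, "claw": 255}, {"x": 0, "y": 0, "z": 0, "rx": 0, "ry": 0, "rz": 0.2, "claw": 255}]}}

```text
t: 17.22
tool_pos: [0.5429, -0.047, 0.1907]
orientation: [1.036, 2.966, 0.0]
force: [0.2, 0.5, -2.0]
opening: 0.0118
gripper_force: 35.0
```

>>> {"fn": "arm_command", "kwargs": {"targets": [{"x": 0, "y": 0, "z": 0, "rx": 0, "ry": 0, "rz": 0.02, "claw": 255}, {"x": 0, "y": 0, "z": 0, "rx": 0, "ry": 0, "rz": 0.04, "claw": 255}, {"x": 0, "y": 0, "z": 0, "rx": 0, "ry": 0, "rz": 0.06, "claw": 255}, {"x": 0, "y": 0, "z": 0, "rx": 0, "ry": 0, "rz": 0.08, "claw": 255}, {"x": 0, "y": 0, "z": 0, "rx": 0, "ry": 0, "rz": 0.1, "claw": 255}, {"x": 0, "y": 0, "z": 0, "rx": 0, "ry": 0, "rz": 0.12, "claw": 255}, {"x": 0, "y": 0, "z": 0, "rx": 0, "ry": 0, "rz": 0.14, "claw": 255}, {"x": 0, "y": 0, "z": 0, "rx": 0, "ry": 0, "rz": 0.16, "claw": 255}, {"x": 0, "y": 0, "z": 0, "rx": 0, "ry": 0, "rz": 0.18, "claw": 255}, {"x": 0, "y": 0, "z": 0, "rx": 0, "ry": 0, "rz": 0.2, "claw": 255}]}}

```text
t: 18.05
tool_pos: [0.5429, -0.047, 0.1906]
orientation: [-0.427, -3.112, -0.0]
force: [-0.0, -0.1, -2.7]
opening: 0.0115
gripper_force: 35.0
```

>>> {"fn": "arm_command", "kwargs": {"targets": [{"x": 0, "y": 0, "z": 0, "rx": 0, "ry": 0, "rz": 0.016, "claw": 255}, {"x": 0, "y": 0, "z": 0, "rx": 0, "ry": 0, "rz": 0.03, "claw": 255}, {"x": 0, "y": 0, "z": 0, "rx": 0, "ry": 0, "rz": 0.042, "claw": 255}, {"x": 0, "y": 0, "z": 0, "rx": 0, "ry": 0, "rz": 0.052, "claw": 255}, {"x": 0, "y": 0, "z": 0, "rx": 0, "ry": 0, "rz": 0.06, "claw": 255}, {"x": 0, "y": 0, "z": 0, "rx": 0, "ry": 0, "rz": 0.066, "claw": 255}, {"x": 0, "y": 0, "z": 0, "rx": 0, "ry": 0, "rz": 0.07, "claw": 255}, {"x": 0, "y": 0, "z": 0, "rx": 0, "ry": 0, "rz": 0.073, "claw": 255}, {"x": 0, "y": 0, "z": 0, "rx": 0, "ry": 0, "rz": 0.075, "claw": 255}, {"x": 0, "y": 0, "z": 0, "rx": 0, "ry": 0, "rz": 0.075, "claw": 255}]}}

```text
t: 18.88
tool_pos: [0.5429, -0.047, 0.1906]
orientation: [-0.197, -3.135, -0.0]
force: [0.8, -0.9, -2.5]
opening: 0.0119
gripper_force: 35.0
```

>>> {"fn": "arm_command", "kwargs": {"targets": [{"x": 0, "y": 0, "z": 0, "rx": 0, "ry": 0, "rz": 0, "claw": 255}, {"x": 0, "y": 0, "z": 0, "rx": 0, "ry": 0, "rz": 0, "claw": 255}, {"x": 0, "y": 0, "z": 0, "rx": 0, "ry": 0, "rz": 0, "claw": 255}, {"x": 0, "y": 0, "z": 0, "rx": 0, "ry": 0, "rz": 0, "claw": 255}, {"x": 0, "y": 0, "z": 0, "rx": 0, "ry": 0, "rz": 0, "claw": 255}, {"x": 0, "y": 0, "z": 0, "rx": 0, "ry": 0, "rz": 0, "claw": 255}]}}

```text
t: 19.38
tool_pos: [0.5429, -0.047, 0.1906]
orientation: [0.198, 3.135, -0.0]
force: [0.1, -0.5, -1.9]
opening: 0.0115
gripper_force: 35.0
```

```bash
python3 -c "
from h import *
ball('w8');p,_,_=snap('side','s8')
a=np.load('pics/w8.npz')['p'][180:400,200:440,::-1];t=snap('top','t8')[0][230:340,230:350,::-1]
cv2.imwrite('pics/z8.png',np.hstack([a,cv2.resize(p[180:350,260:440,::-1],(233,220)),cv2.resize(t,(240,220))]))"
```

```text
ball 200 334.88 264.445 299 342 253 272
19.4333 [ 0.54286059 -0.04701911  0.19062186] yaw 82.8 [ 0. -0. -1.] 0.011766270561036461 [ 0.06540612  0.12464394 -2.48654171] [-0.18   0.005  1.696 -0.     1.44  -1.625]
```

View pics/z8.png

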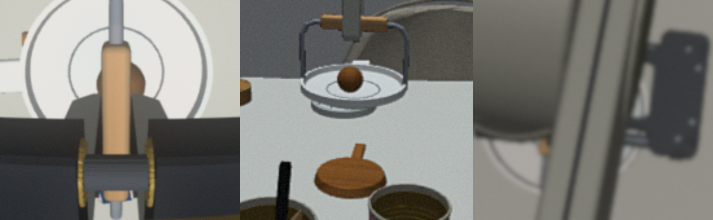

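The pictures show the dish held level about 97 mm up, the ball inside the ring and the lip pointing the same way as the tongue. I'm handing the job in.

```bash
python3 -c "
from plant import robot
print(robot.close_job())"
```

```text
the job is handed in; nothing more can be done
None
```

I turned the dimmer knob to the long mark and let go of it, then lifted the dish about 97 mm and turned it 90° anticlockwise to line up with the tongue. It is held still and level with the ball inside the ring, and the job was handed in at about 19.4 s; no verdict came back.

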